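# Run the joint scraper along the seam of a sauna peg board

## Task

Take the joint scraper with the long square handle out of its stand, leaving the spare peg in the other hole, and guide its tip slowly (about 4 cm a second) and without pressing hard along the seam of the pine board, from the seam's end next to the steel hanging ring all the way to the other end, the tip kept on the seam, touching it or only just clear of it. Then lower the scraper, tip down, into the mug with the handle, let it go so that it leans inside, and leave the mug standing.

Things in the scene. Friction and masses are not known exactly. Their poses are not given: they have to be found in the camera images.
- scraper: joint scraper, loose, 150 mm long, upright in either hole of a fixed wooden stand 70 mm high. Origin: its tip, now 8 mm above the table; z up its axis. Steel shank 14 mm thick with 8 mm tip; birch collar 34 mm across at z 62-68 mm, resting on the stand; square handle 22 x 22 mm, z 68-150, sides square to x and y. Grip near z = 115 mm across y (free both sides); the peg is 100 mm off along x.
- peg: spare birch coat peg, to be left alone: round, 107 mm long, mushroom head 34 mm across, loose, upright in the stand's other hole, its top 115 mm above the table. Origin at its lower end, z up.
- board: pine board lying flat, fixed, 22 mm thick, x -90 to 70, y -120 to 120 mm. Origin on its underside below the seam's middle. Seam: thin dark line flush in the top (z = 22), x = 0, from y = +100 (end by the steel hanging ring, which juts from the +y edge) to y = -100, between pale end strips. At x = 50 three pegs 40 high; at x below -30 a pumice stone 23 high, both lower than the scraper's collar.
- mug: beige ceramic mug with a handle on its +y side, loose, 350 g, standing: 84 mm across the rim, 90 mm high, wall 4 mm, inner floor about 5 mm above the table. Origin at the centre of its underside, z up. The smaller tumbler without a handle is not it.
Mind the look-alikes: they are no part of the job. What is shaped like the scraper but red or turquoise is not meant.

How it is judged:
On the way, in this order (a step that is already met when the one before it is completed fails the run):
1. the scraper's tip is on the seam at the end beside the ring (within 12 mm to either side and 10 mm above the wood) (y of scraper in the frame of board between 0.077 and 0.115 m and x of scraper in the frame of board between -0.012 and 0.012 m and z of scraper in the frame of board between 0.015 and 0.032 m), for 0.2 s.
2. the tip passes slowly along the seam, about 43 mm from the ring end (within 12 mm to either side and 10 mm above the wood) (y of scraper in the frame of board between 0.044 and 0.07 m and x of scraper in the frame of board between -0.012 and 0.012 m and z of scraper in the frame of board between 0.015 and 0.032 m), for 0.2 s.
3. the tip passes slowly along the seam, about 81 mm from the ring end (within 12 mm to either side and 10 mm above the wood) (y of scraper in the frame of board between 0.006 and 0.032 m and x of scraper in the frame of board between -0.012 and 0.012 m and z of scraper in the frame of board between 0.015 and 0.032 m), for 0.2 s.
4. the tip passes slowly along the seam, about 119 mm from the ring end (within 12 mm to either side and 10 mm above the wood) (y of scraper in the frame of board between -0.032 and -0.006 m and x of scraper in the frame of board between -0.012 and 0.012 m and z of scraper in the frame of board between 0.015 and 0.032 m), for 0.2 s.
5. the tip passes slowly along the seam, about 157 mm from the ring end (within 12 mm to either side and 10 mm above the wood) (y of scraper in the frame of board between -0.07 and -0.044 m and x of scraper in the frame of board between -0.012 and 0.012 m and z of scraper in the frame of board between 0.015 and 0.032 m), for 0.2 s.
6. the tip is on the seam at its far end (within 12 mm to either side and 10 mm above the wood) (y of scraper in the frame of board between -0.115 and -0.077 m and x of scraper in the frame of board between -0.012 and 0.012 m and z of scraper in the frame of board between 0.015 and 0.032 m), for 0.2 s.
7. the tip is lowered into the mug, less than 50 mm above the table, while still gripped (horizontal distance between scraper and mug below 0.036 m and z of scraper in the frame of mug below 0.05 m and contact force between the fingers and scraper above 1 N), for 0.1 s.
At the end, for the whole second after the job is handed in: The scraper rests tip down inside the mug (tip within 40 mm of the mug's axis and less than 30 mm above the table, leaning under 50 degrees), let go and at rest; the mug stands upright; the spare peg is still in its hole (moved less than 20 mm) (horizontal distance between scraper and mug below 0.04 m and z of scraper in the frame of mug below 0.03 m and angle between scraper's own z axis and vertical below 0.9 rad and linear speed of scraper below 0.03 m/s and angle between mug's own z axis and vertical below 0.15 rad and distance of peg from where it was at the start of the episode below 0.02 m); the robot touches nothing.
It fails at once if the scraper touches the board more than 20 mm to the side of the seam (contact force between scraper and board above 1 N and (x of scraper in the frame of board above 0.02 m or x of scraper in the frame of board below -0.02 m)).
It fails at once if the scraper is pressed on the board with more than 40 N (contact force between scraper and board above 40 N).
It fails at once if the spare peg is moved by more than 20 mm (distance of peg from where it was at the start of the episode above 0.02 m).
It also fails if it takes over 67 s, if anything falls off the work surface, if the arm or the gripper's body presses on something with over 40 N, if the wrist force passes 120 N, or if a joint passes its speed limit or range.

## Robot

A 6-joint arm with a two-finger parallel gripper is mounted at the origin on the work surface. World frame = base frame: x ahead of the robot, y to its left, z up, the work surface at z = 0. Lengths are in m, angles in rad, forces in N, time in s.
With the tool pointing down it reaches from about 0.3 to 0.85 m from the base axis. Payload 5.4 kg.
Tool frame: the origin (TCP) lies at the very end of the fingers, on their centre line; the grasp point (between the pads) lies 19 mm behind it; x points along the fingers, y is the direction in which the jaws open and shut, and the axes are right-handed (so a half turn about x gives the same grasp; the last joint's range is limited). The gripper opens to 85 mm and grips with 20 to 120 N. Pads are 22 mm wide; open, the fingers measure 114 mm over their backs; the gripper's body (76 mm by 85 mm) begins 54 mm behind the grasp point. The pads swing forward as they close: fully open they stand 13 mm farther back than shut.
Start: joints at [-1.313, 0.158, 1.597, -0, 1.386, -0.21], TCP at [0.259, -0.513, 0.208] pointing down, gripper open.
Joint ranges: [-2.91, 2.91], [-0.94, 2.29], [0.18, 2.7], [-1.29, 4.43], [0.17, 2.64], [-3, 3]. Speed limits (rad/s): [2.57, 2.57, 3.14, 3.14, 3.14, 3.14].

## Interface

Orientations are given as a unit quaternion [x, y, z, w].
In Python, from station import readout, imaging, env gives the robot as it stands. The module is installed in compiled form; this text tells all that it offers.
- The arm moves only by the tool send_rows, never from a script. Its argument "deltas" is a list that holds one entry, the list of rows, each a list of 7 numbers: the opening, from 0 (shut) to 1 (fully open), then the shift along the world's x, y, z in mm, then the turn, a rotation vector about the world's x, y, z in rad. In form: [[[fingers, dx, dy, dz, rx, ry, rz], ...]]. A call has 1 to 8 rows; each row shifts and turns the commanded pose from where the row before left it; what a row does not reach is not made up. A row lasts 1/10 s, in which the tool goes at most 50 mm and 8.59 degrees, less where a joint would pass 70% of its speed; a pose out of reach is approached as far as the arm can. A call with a gripper value outside its range is refused whole. The fingers move at their own pace and stop on an object; the grip force is fixed at half the most. Time passes only in rows, so rows that do not move let the fingers close. It gives the time, the measured TCP pose, the force and the opening at its end, in the units of the state.
- readout.read_state(): the state, without advancing time (a new reading comes with each control period).
- imaging.camera(name): name is "side" or "top" or "wrist"; returns (picture, depth): 420x560x3 uint8, red, green, blue; 420x560 float32, m along the optical axis (not along the pixel's ray), 0 where there is no reading.
- imaging.camera_info(name): a dict with "intrinsics" (3x3 intrinsics, pixels), "R" (3x3) and "t" (3): a world point X has camera coordinates R X + t. Camera axes: x right, y down, z forward; pixel columns grow to the right and rows downward; lengths in m; the calibration is good to about 2 mm. The wrist camera is an equidistant fisheye: a pixel r from the principal point sees the ray r / f radians off the axis. A picture is of the moment at which its call begins: read the wrist's pose just before it. camera_info takes no time and is no camera call; for the wrist camera it gives the pose at the moment of the call.
- env.hand_in(): hands the job in, once; it reports no verdict.
The state is a dict: "time": time; "joint_pos": joint angles; "qvel": joint speeds; "effort": joint torques, N m; "tcp_pos": TCP position; "eef_rot": TCP orientation; "force": force on the tool from outside, world axes, zero at the start; "ft_torque": the same for the moment, N m; "grip_width": finger opening in m.
Only numpy, scipy, OpenCV 4.12 (cv2) and the standard library are available. Lean on these libraries where they do the work, as an engineer would, in place of code of your own. Each camera call takes 0.05 s, during which the arm holds its last target.

## Working session

There is one attempt and no reset: what is moved stays moved. The work goes in short steps, Python scripts to look and compute and a tool call to move; the robot and the scene stay as the last step left them, time stands still between calls to the robot, and variables do not carry over. Pictures are saved under pics/ and viewed, and the job is handed in when it is done.

Besides the shell and the picture viewer there is one more tool, called after "Request:" by a JSON object that holds its "op" and its "data", one argument or row to a line. send_rows: Moves the arm, as the interface text tells. Its arguments: {"type":"object","properties":{"deltas":{"type":"array","items":{"type":"array","items":{"type":"array","items":{"type":"number"}}}}},"required":["deltas"]}

```bash
mkdir -p pics; cat > h.py <<'E'
import numpy as np, cv2
from station import readout, imaging, env
def info(n):
    i=imaging.camera_info(n); return np.array(i["intrinsics"]),np.array(i["R"]),np.array(i["t"])
def pix2w(n,u,v,depth=None,z=None):
    K,R,t=info(n)
    r=np.linalg.inv(K)@np.array([u,v,1.0])
    if depth is not None: return R.T@(r*depth-t)
    c=-R.T@t; d=R.T@r
    return c+d*(z-c[2])/d[2]
def w2pix(n,X):
    K,R,t=info(n); p=K@(R@np.array(X)+t); return p[:2]/p[2]
E
python3 - <<'E'
from h import *
s=readout.read_state(); print(s)
for n in ("top","side"):
    p,d=imaging.camera(n); np.save(f"pics/{n}0d.npy",d); cv2.imwrite(f"pics/{n}0.png",p[:,:,::-1]); print(n,imaging.camera_info(n))
E
```

```text
{'time': 0.0, 'joint_pos': array([-1.31308468e+00,  1.59074230e-01,  1.59827422e+00, -1.15362150e-05,
        1.38618650e+00, -2.10092756e-01]), 'qvel': array([ 0.00165815, -0.001842  ,  0.00123781,  0.0026528 ,  0.00027574,
       -0.00109468]), 'effort': array([ 6.63592436e-04, -3.95991111e+01, -3.31430769e+01, -5.92373067e-05,
        8.10797908e-03, -4.67880113e-05]), 'tcp_pos': array([ 0.25909269, -0.51257848,  0.20678177]), 'eef_rot': array([-0.68783096, -0.1645769 ,  0.68787168, -0.16320407]), 'force': array([ 0.10551543,  0.01664024, -0.91047198]), 'ft_torque': array([-0.02308732, -0.06833729,  0.03032432]), 'grip_width': 0.08544052266733111}
top {'intrinsics': array([[466.24684477,   0.        , 287.53335303],
       [  0.        , 466.24684477, 211.74822092],
       [  0.        ,   0.        ,   1.        ]]), 'R': array([[-0.00213426, -0.99977043, -0.02131959],
       [-0.98648033,  0.0055985 , -0.16378408],
       [ 0.16386584,  0.0206818 , -0.98626581]]), 't': array([-0.04555991,  0.48177118,  0.89613256])}
side {'intrinsics': array([[540.74399695,   0.        , 274.07712024],
       [  0.        , 540.74399695, 198.31978986],
       [  0.        ,   0.        ,   1.        ]]), 'R': array([[-0.76110977, -0.64851757,  0.0116995 ],
       [-0.47884168,  0.54962593, -0.6845597 ],
       [ 0.43751865, -0.52662728, -0.72886291]]), 't': array([0.33658328, 0.30790001, 1.12068187])}
```

View pics/top0.png

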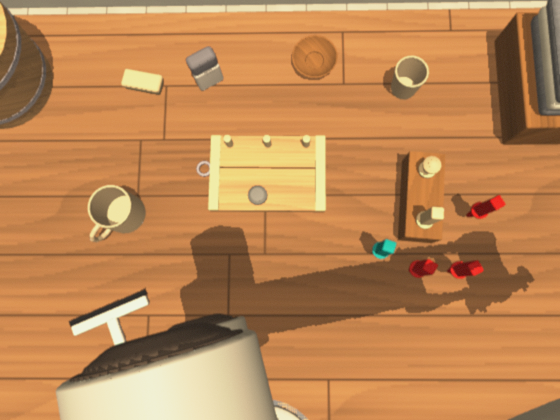

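View pics/side0.png

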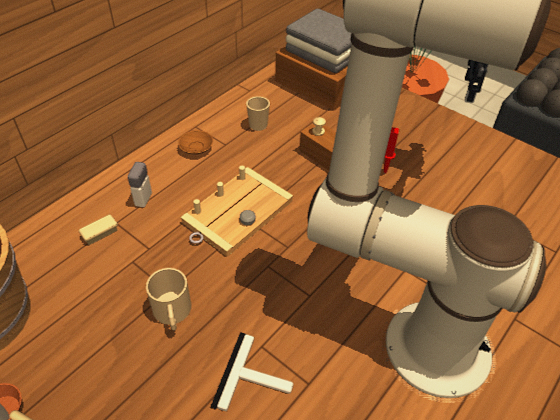

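```bash
python3 - <<'E'
from h import *
p=cv2.imread("pics/top0.png");d=np.load("pics/top0d.npy")
print(w2pix("top",[0.259,-.513,.2]),w2pix("top",[0,0,0]))
a=cv2.resize(p[140:250,360:510],None,fx=5,fy=5,interpolation=cv2.INTER_CUBIC);cv2.imwrite("pics/c1.png",a)
a=cv2.resize(p[125:220,190:335],None,fx=5.5,fy=5.5,interpolation=cv2.INTER_CUBIC);cv2.imwrite("pics/c2.png",a)
a=cv2.resize(p[170:250,70:170],None,fx=7,fy=7,interpolation=cv2.INTER_CUBIC);cv2.imwrite("pics/c3.png",a)
E
```

```text
[582.64568465 333.39295624] [263.82908887 462.40789246]
```

View pics/c1.png

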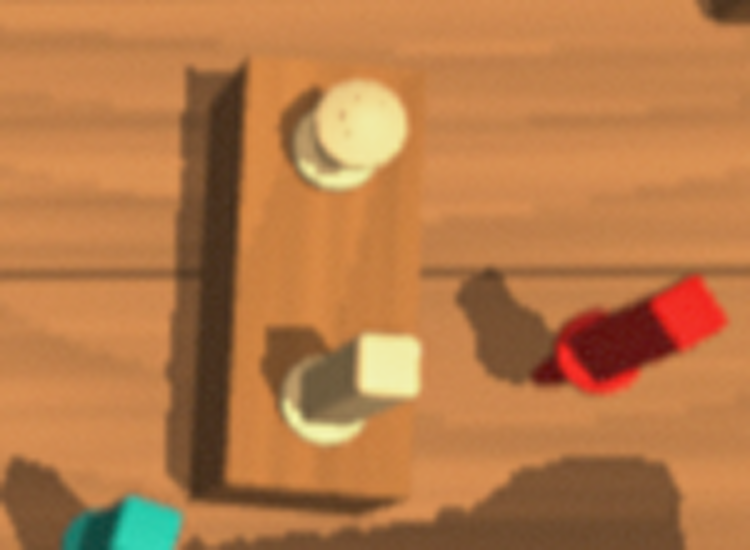

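View pics/c2.png

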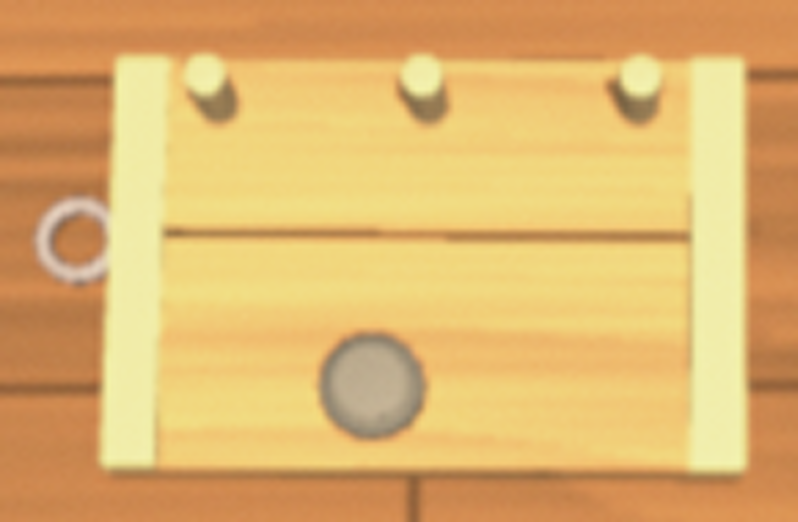

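View pics/c3.png

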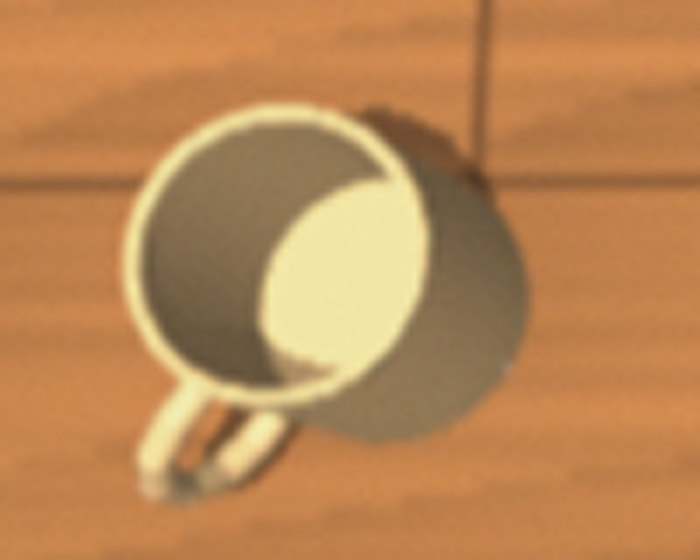

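```bash
python3 - <<'E'
from h import *
d=np.load("pics/top0d.npy")
def c(n,U,V,f,ox,oy,z): return pix2w(n,(U+.5)/f-.5+ox,(V+.5)/f-.5+oy,z=z)
C1=lambda U,V,z:c("top",U,V,5,360,140,z)
for n,U,V,z in [("top",390,366,.158),("tl",363,333,.158),("tr",420,337,.158),("br",418,398,.158),("bl",358,393,.158),("collar",325,400,.076),("peg",361,124,.113),("st tl",247,58,.07),("st tr",424,68,.07),("st br",410,500,.07),("st bl",225,487,.07)]:
    print(n,C1(U,V,z).round(4))
C2=lambda U,V,z:c("top",U,V,5.5,190,125,z)
for n,U,V in [("seamL",167,232),("seamR",690,237),("tl",115,57),("tr",745,57),("br",745,472),("bl",102,467)]: print(n,C2(U,V,.022).round(4))
C3=lambda U,V,z:c("top",U,V,7,70,170,z)
for n,U,V in [("rimL",123,255),("rimR",429,245),("rimT",285,102),("rimB",280,406)]: print(n,C3(U,V,.09).round(4))
print("handle",C3(170,485,.05))
for (u,v) in [(438,213),(432,165),(270,150),(112,187),(91,207),(119,212)]: print(u,v,pix2w("top",u,v,depth=d[v,u]))
E
```

```text
top [ 0.4585 -0.3104  0.158 ]
tl [ 0.4702 -0.3017  0.158 ]
tr [ 0.4687 -0.3213  0.158 ]
br [ 0.4473 -0.3194  0.158 ]
bl [ 0.4491 -0.2988  0.158 ]
collar [ 0.4588 -0.3099  0.076 ]
peg [ 0.5573 -0.3183  0.113 ]
st tl [ 0.5961 -0.2878  0.07  ]
st tr [ 0.5914 -0.3568  0.07  ]
st br [ 0.421  -0.3418  0.07  ]
st bl [ 0.4263 -0.2718  0.07  ]
seamL [0.5802 0.0936 0.022 ]
seamR [ 0.5768 -0.1043  0.022 ]
tl [0.6495 0.1151 0.022 ]
tr [ 0.6473 -0.1261  0.022 ]
br [ 0.4868 -0.1237  0.022 ]
bl [0.4901 0.1159 0.022 ]
rimL [0.4865 0.3358 0.09  ]
rimR [0.4888 0.2515 0.09  ]
rimT [0.5291 0.2937 0.09  ]
rimB [0.4446 0.2899 0.09  ]
handle [0.42753056 0.33629329 0.05      ]
438 213 [ 0.45829269 -0.31126313  0.15726807]
432 165 [ 0.55548529 -0.31782301  0.11548548]
270 150 [ 0.61619569 -0.01055412  0.01994467]
112 187 [0.52449266 0.29187438 0.08537441]
91 207 [0.48565213 0.3310814  0.08367343]
119 212 [0.48856789 0.30632197 0.00608227]
```

```bash
python3 - <<'E'
from h import *
from scipy.spatial.transform import Rotation as R
s=readout.read_state(); q=R.from_quat(s["eef_rot"]); print(q.as_matrix().round(3))
d=np.load("pics/top0d.npy")
for u,v in [(498,202),(430,265),(473,267),(388,246),(480,210),(417,267)]: print(pix2w("top",u,v,depth=d[v,u]).round(3))
y=q.as_matrix()[:,1]; print(np.degrees(np.arctan2(y[1],y[0])))
E
```

```text
[[-0.     0.451 -0.893]
 [ 0.002 -0.893 -0.451]
 [-1.    -0.002 -0.   ]]
[ 0.479 -0.42   0.148]
[ 0.369 -0.296  0.146]
[ 0.365 -0.368  0.151]
[ 0.402 -0.224  0.15 ]
[ 0.474 -0.409  0.094]
[ 0.367 -0.282  0.111]
-63.19621315886382
```

Request:
{"op": "send_rows", "data": {
  "deltas": [
    [[1,25,25,2,0,0,-0.07],[1,25,25,2,0,0,-0.07],[1,25,25,2,0,0,-0.07],[1,25,25,2,0,0,-0.07],[1,25,25,2,0,0,-0.07],[1,25,25,2,0,0,-0.07],[1,25,25,2,0,0,-0.07],[1,24,27,0,0,0,-0.065]]
  ]
}}

```text
time: 0.9
tcp_pos: [0.4591, -0.3101, 0.2217]
eef_rot: [-0.706, 0.032, 0.706, 0.032]
force: [0.6, -1.3, 0.5]
grip_width: 0.0855
```

```bash
cat > st.py <<'E'
from h import *
from scipy.spatial.transform import Rotation as R
s=readout.read_state(); m=R.from_quat(s["eef_rot"]).as_matrix()
print("t",s["time"],"tcp",s["tcp_pos"].round(4),"yaw_y",np.degrees(np.arctan2(m[1,1],m[0,1])).round(2),"x",m[:,0].round(3),"F",s["force"].round(2),"w",round(s["grip_width"],4),"j",s["joint_pos"].round(2))
E
python3 - <<'E'
import st
from h import *
print({k:np.array(v).round(3).tolist() for k,v in imaging.camera_info("wrist").items()})
p,d=imaging.camera("wrist");cv2.imwrite("pics/w1.png",p[:,:,::-1]);np.save("pics/w1d.npy",d)
p,d=imaging.camera("side");cv2.imwrite("pics/s1.png",p[:,:,::-1])
E
```

```text
t 0.9 tcp [ 0.4591 -0.3101  0.2217] yaw_y -95.17 x [-0.  0. -1.] F [ 0.63 -1.32  0.46] w 0.0855 j [-0.81  0.09  1.64  0.    1.41  0.85]
{'intrinsics': [[325.192, 0.0, 277.471], [0.0, 325.192, 210.603], [0.0, 0.0, 1.0]], 'R': [[-0.09, -0.996, -0.0], [-0.961, 0.087, 0.263], [-0.262, 0.024, -0.965]], 't': [-0.268, 0.432, 0.519]}
```

View pics/w1.png

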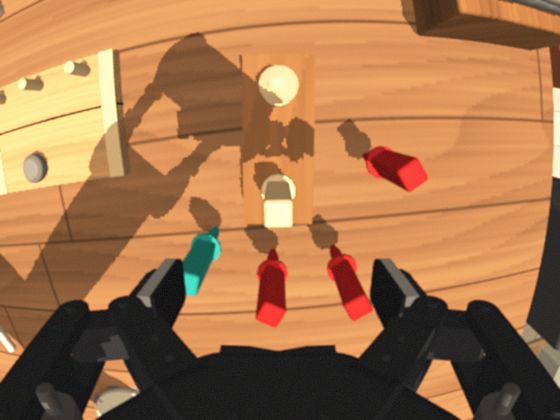

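View pics/s1.png

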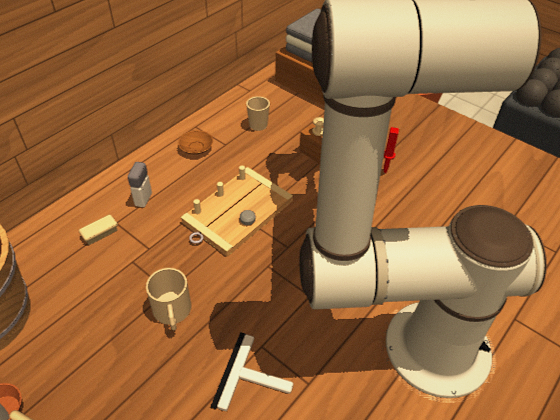

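```bash
cat >> h.py <<'E'
def wpix(u,v,z,n="wrist"):
    K,R,t=info(n); a=np.array([u-K[0,2],v-K[1,2]]); r=np.hypot(*a); th=r/K[0,0]
    ray=np.array([*(a/max(r,1e-9)*np.sin(th)),np.cos(th)]); c=-R.T@t; d=R.T@ray
    return c+d*(z-c[2])/d[2]
E
python3 - <<'E'
from h import *
for u,v,z in [(265,202,.158),(292,201,.158),(293,227,.158),(265,227,.158),(278,84,.115)]: print(wpix(u,v,z).round(4))
p=cv2.imread("pics/w1.png");cv2.imwrite("pics/w1c.png",cv2.resize(p[170:240,235:325],None,fx=8,fy=8))
E
```

```text
[ 0.4728 -0.2998  0.158 ]
[ 0.4719 -0.3193  0.158 ]
[ 0.4521 -0.3187  0.158 ]
[ 0.4538 -0.298   0.158 ]
[ 0.5613 -0.3166  0.115 ]
```

View pics/w1c.png

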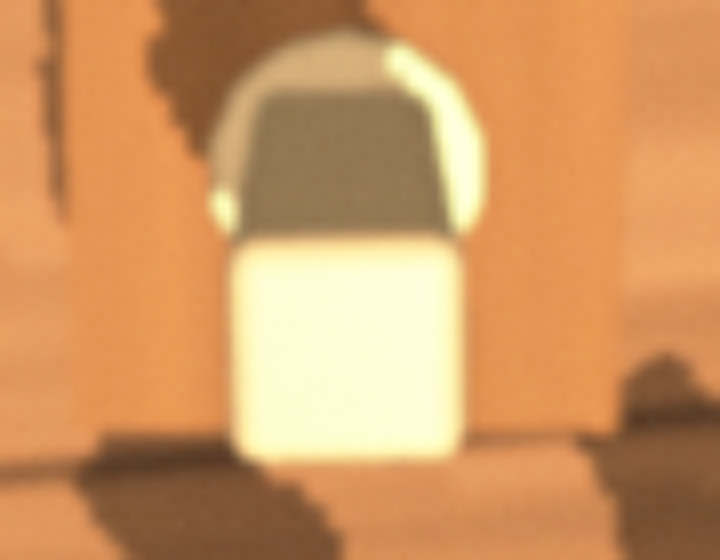

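Request:
{"op": "send_rows", "data": {
  "deltas": [
    [[1,1,0,-16,0,0,0],[1,0,0,-20,0,0,0],[1,0,0,-20,0,0,0],[1,0,0,-20,0,0,0],[1,0,0,-20,0,0,0],[1,0,0,-16,0,0,0],[1,0,0,0,0,0,0],[1,0,0,0,0,0,0]]
  ]
}}

```text
time: 1.8
tcp_pos: [0.4588, -0.3115, 0.1098]
eef_rot: [-0.706, 0.031, 0.707, 0.031]
force: [-0.6, -0.1, 0.1]
grip_width: 0.0855
```

```bash
python3 - <<'E'
import st
from h import *
p,d=imaging.camera("wrist");cv2.imwrite("pics/w2.png",p[:,:,::-1])
E
```

```text
t 1.8 tcp [ 0.4588 -0.3115  0.1098] yaw_y -95.0 x [-0.001  0.    -1.   ] F [-0.6  -0.1   0.06] w 0.0855 j [-0.81  0.2   1.75 -0.    1.19  0.84]
```

View pics/w2.png

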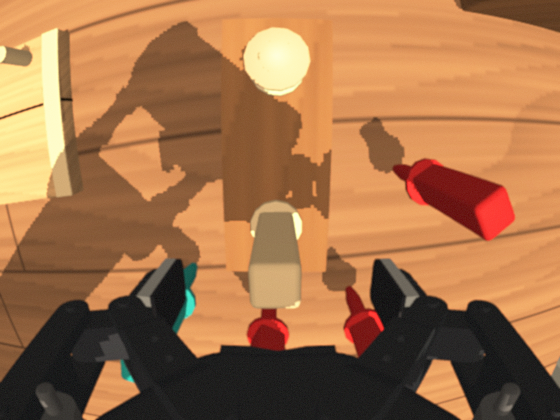

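Request:
{"op": "send_rows", "data": {
  "deltas": [
    [[0.6,0,1,0,0,0,0],[0,0,0,0,0,0,0],[0,0,0,0,0,0,0],[0,0,0,0,0,0,0],[0,0,0,0,0,0,0],[0,0,0,0,0,0,0],[0,0,0,0,0,0,0],[0,0,0,0,0,0,0]]
  ]
}}

```text
time: 2.65
tcp_pos: [0.4595, -0.3105, 0.1102]
eef_rot: [0.707, -0.031, -0.706, -0.031]
force: [-0.1, 0.1, 3.7]
grip_width: 0.0207
```

```bash
python3 - <<'E'
import st
from h import *
p,d=imaging.camera("wrist");cv2.imwrite("pics/w3.png",p[:,:,::-1])
E
```

```text
t 2.65 tcp [ 0.4595 -0.3105  0.1102] yaw_y -95.0 x [ 0.001 -0.001 -1.   ] F [-0.14  0.1   3.67] w 0.0207 j [-0.81  0.2   1.75  0.    1.19  0.85]
```

View pics/w3.png

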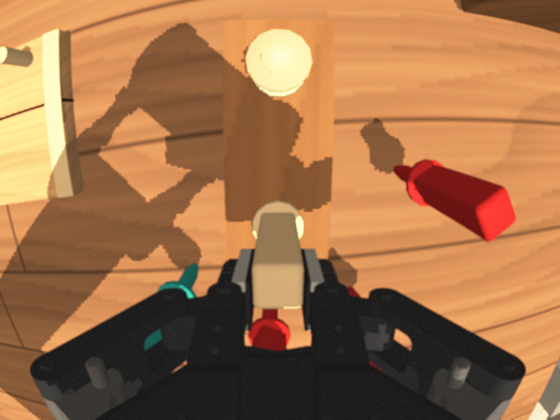

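Request:
{"op": "send_rows", "data": {
  "deltas": [
    [[0,0,0,8,0,0,0],[0,0,0,12,0,0,0],[0,0,0,15,0,0,0],[0,0,0,15,0,0,0],[0,0,0,20,0,0,0],[0,0,0,20,0,0,0],[0,0,0,5,0,0,0],[0,0,0,0,0,0,0]]
  ]
}}

```text
time: 3.5
tcp_pos: [0.4598, -0.3108, 0.2064]
eef_rot: [0.707, -0.032, -0.706, -0.03]
force: [-0.1, -0.9, -1.3]
grip_width: 0.0211
```

```bash
python3 - <<'E'
import st
from h import *
p,d=imaging.camera("top");cv2.imwrite("pics/t4.png",p[:,:,::-1])
E
```

```text
t 3.5 tcp [ 0.4598 -0.3108  0.2064] yaw_y -95.0 x [ 0.002 -0.002 -1.   ] F [-0.08 -0.95 -1.3 ] w 0.0211 j [-0.81  0.11  1.66  0.    1.38  0.85]
```

View pics/t4.png

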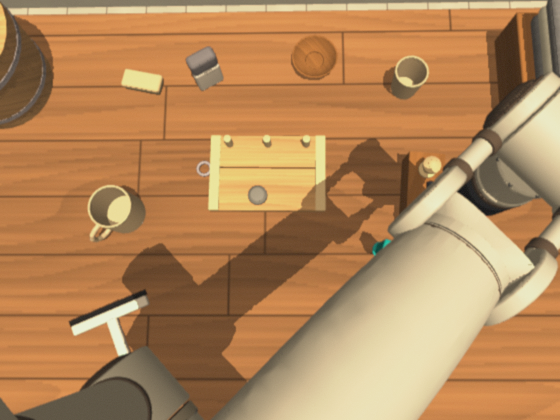

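Request:
{"op": "send_rows", "data": {
  "deltas": [
    [[0,7.5,25,0,0,0,0],[0,7.5,25,0,0,0,0],[0,7.5,25,0,0,0,0],[0,7.5,25,0,0,0,0],[0,7.5,25,0,0,0,0],[0,7.5,25,0,0,0,0],[0,7.5,25,0,0,0,0],[0,7.5,25,0,0,0,0]]
  ]
}}

```text
time: 4.35
tcp_pos: [0.5186, -0.1088, 0.2033]
eef_rot: [-0.706, 0.03, 0.707, 0.031]
force: [0.2, -0.7, -0.2]
grip_width: 0.0208
```

Request:
{"op": "send_rows", "data": {
  "deltas": [
    [[0,7.5,25,-2,0,0,0],[0,7.5,25,-3,0,0,0],[0,7.5,25,-5,0,0,0],[0,7.5,25,-5,0,0,0],[0,7.5,25,-5,0,0,0],[0,7.5,25,-5,0,0,0],[0,7.5,25,-5,0,0,0],[0,7.5,25,0,0,0,0]]
  ]
}}

```text
time: 5.15
tcp_pos: [0.5779, 0.0909, 0.1722]
eef_rot: [-0.705, 0.031, 0.708, 0.031]
force: [-1.0, -0.4, -0.2]
grip_width: 0.0209
```

Request:
{"op": "send_rows", "data": {
  "deltas": [
    [[0,0,0,0,0,0,0],[0,0,0,0,0,0,0]]
  ]
}}

```text
time: 5.35
tcp_pos: [0.5784, 0.0899, 0.1735]
eef_rot: [-0.706, 0.031, 0.707, 0.03]
force: [0.7, -0.6, -0.6]
grip_width: 0.0207
```

```bash
python3 - <<'E'
import st
from h import *
for n in ("wrist","top","side"):
    p,d=imaging.camera(n);cv2.imwrite(f"pics/{n}5.png",p[:,:,::-1]);np.save(f"pics/{n}5d.npy",d)
E
```

```text
t 5.35 tcp [0.5784 0.0899 0.1735] yaw_y -94.93 x [-0.002 -0.    -1.   ] F [ 0.66 -0.63 -0.56] w 0.0207 j [-0.05  0.21  1.6  -0.    1.33  1.61]
```

View pics/wrist5.png

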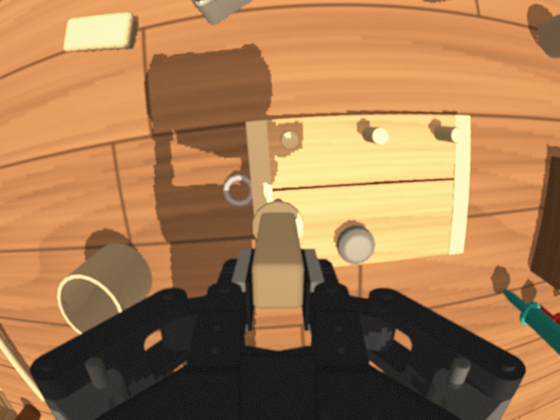

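View pics/side5.png

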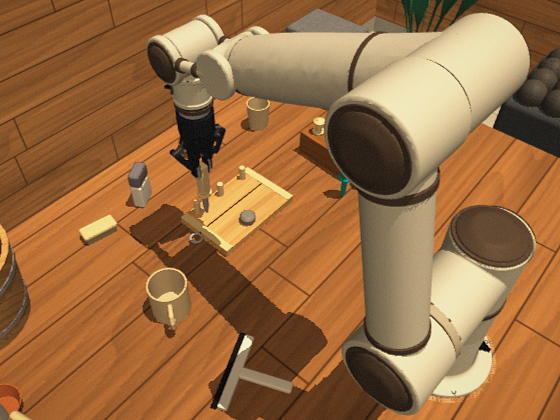

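View pics/top5.png

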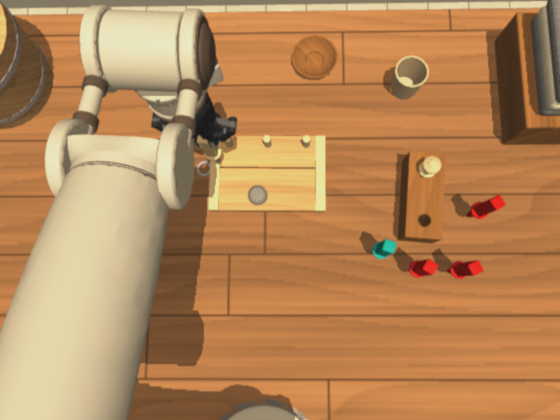

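```bash
python3 - <<'E'
from h import *
p=cv2.imread("pics/wrist5.png");cv2.imwrite("pics/w5c.png",cv2.resize(p[150:270,220:320],None,fx=5,fy=5,interpolation=cv2.INTER_CUBIC))
p=cv2.imread("pics/side5.png");cv2.imwrite("pics/s5c.png",cv2.resize(p[150:260,170:300],None,fx=5,fy=5,interpolation=cv2.INTER_CUBIC))
for u,v in [(274,190),(454,179)]: print("seam wrist",wpix(u,v,.022).round(4))
s=readout.read_state()["tcp_pos"]; print("exp tip in side",w2pix("side",[s[0],s[1],s[2]-.102]), "seam ends side", w2pix("side",[.580,.0936,.022]),w2pix("side",[.577,-.1043,.022]))
E
```

```text
seam wrist [0.5814 0.092  0.022 ]
seam wrist [ 0.5787 -0.1059  0.022 ]
exp tip in side [205.86227399 211.04740058] seam ends side [205.79645107 225.81166101] [260.79644322 182.70358819]
```

View pics/w5c.png

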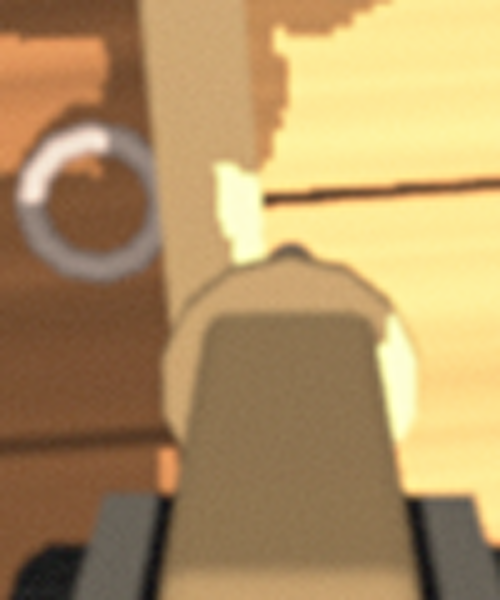

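View pics/s5c.png

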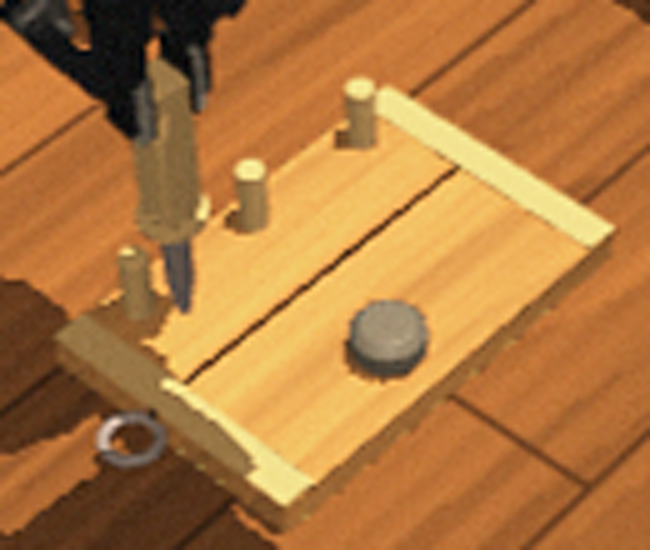

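Request:
{"op": "send_rows", "data": {
  "deltas": [
    [[0,0.5,-1,-8,0,0,0],[0,0,0,-9,0,0,0],[0,0,0,-9,0,0,0],[0,0,0,-7,0,0,0],[0,0,0,-5,0,0,0],[0,0,0,-3,0,0,0],[0,0,0,0,0,0,0],[0,0,0,0,0,0,0]]
  ]
}}

```text
time: 6.3
tcp_pos: [0.58, 0.0888, 0.1341]
eef_rot: [0.707, -0.031, -0.706, -0.031]
force: [0.1, 0.1, -1.2]
grip_width: 0.0209
```

```bash
python3 - <<'E'
import st
from h import *
p,d=imaging.camera("side");p=p[:,:,::-1].copy();cv2.imwrite("pics/s6c.png",cv2.resize(p[150:260,170:300],None,fx=6,fy=6,interpolation=cv2.INTER_CUBIC))
for i in range(3):
    imaging.camera("top"); print(readout.read_state()["tcp_pos"].round(4))
s=readout.read_state()["tcp_pos"]; print((w2pix("side",[s[0],s[1],s[2]-.102])-[170,150])*6)
E
```

```text
t 6.3 tcp [0.58   0.0888 0.1341] yaw_y -94.99 x [ 0.001 -0.    -1.   ] F [ 0.05  0.07 -1.19] w 0.0209 j [-0.05  0.25  1.64  0.    1.25  1.6 ]
[0.5801 0.0888 0.1343]
[0.5801 0.0888 0.1343]
[0.58   0.0888 0.1342]
[221.21122459 431.47286876]
```

View pics/s6c.png

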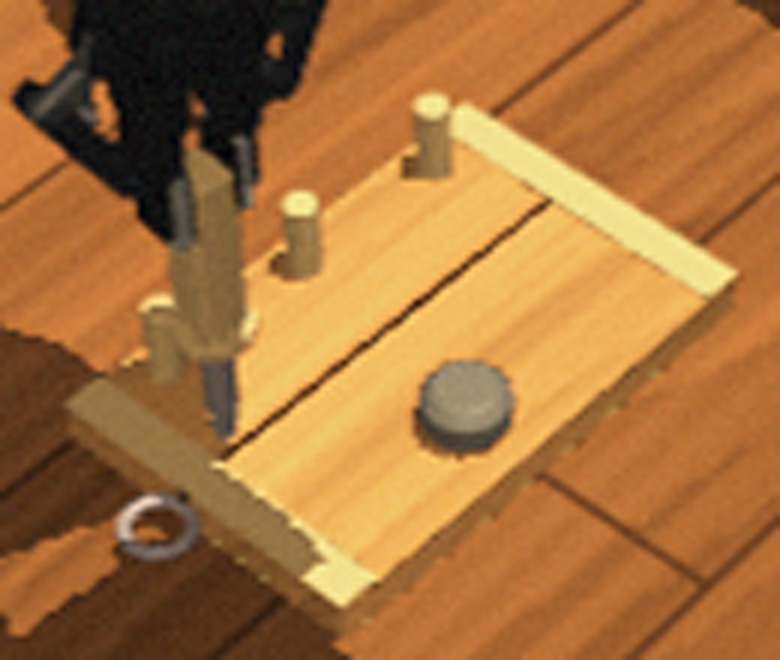

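Request:
{"op": "send_rows", "data": {
  "deltas": [
    [[0,0,0,-3,0,0,0],[0,0,0,-3,0,0,0],[0,0,0,-0.5,0,0,0],[0,0,0,0,0,0,0],[0,0,0,0,0,0,0],[0,0,0,0,0,0,0]]
  ]
}}

```text
time: 7.1
tcp_pos: [0.5799, 0.0888, 0.1274]
eef_rot: [0.707, -0.031, -0.706, -0.031]
force: [-0.7, -0.1, -0.6]
grip_width: 0.0211
```

```bash
python3 - <<'E'
import st
from h import *
p,d=imaging.camera("side");p=p[:,:,::-1].copy();cv2.imwrite("pics/s7c.png",cv2.resize(p[190:240,180:260],None,fx=9,fy=9,interpolation=cv2.INTER_CUBIC))
E
```

```text
t 7.1 tcp [0.5799 0.0888 0.1274] yaw_y -95.0 x [ 0. -0. -1.] F [-0.7  -0.07 -0.62] w 0.0211 j [-0.05  0.26  1.64 -0.    1.24  1.6 ]
```

View pics/s7c.png

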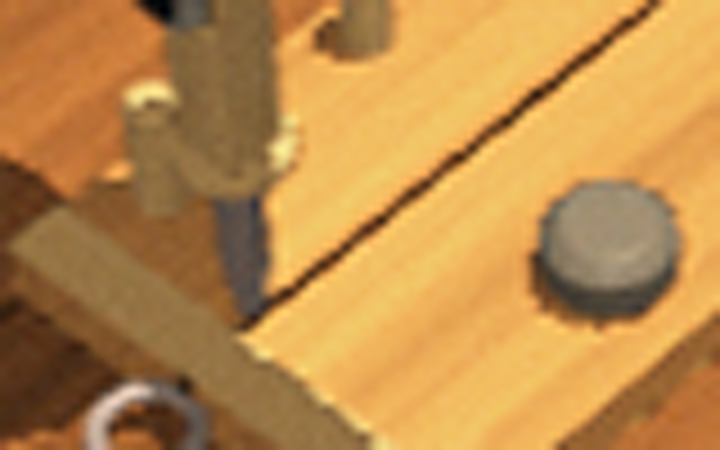

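Request:
{"op": "send_rows", "data": {
  "deltas": [
    [[0,0,-4,0,0,0,0],[0,-0.1,-4,0,0,0,0],[0,0,-4,0,0,0,0],[0,-0.1,-4,0,0,0,0],[0,-0.1,-4,0,0,0,0],[0,0,-4,0,0,0,0],[0,-0.1,-4,0,0,0,0],[0,-0.1,-4,0,0,0,0]]
  ]
}}

```text
time: 7.95
tcp_pos: [0.5792, 0.0564, 0.1273]
eef_rot: [0.706, -0.031, -0.706, -0.031]
force: [-0.5, -0.0, 0.1]
grip_width: 0.0209
```

Request:
{"op": "send_rows", "data": {
  "deltas": [
    [[0,0,-4,0,0,0,0],[0,-0.1,-4,0,0,0,0],[0,0,-4,0,0,0,0],[0,-0.1,-4,0,0,0,0],[0,-0.1,-4,0,0,0,0],[0,0,-4,0,0,0,0],[0,-0.1,-4,0,0,0,0],[0,-0.1,-4,0,0,0,0]]
  ]
}}

```text
time: 8.75
tcp_pos: [0.5787, 0.0245, 0.1273]
eef_rot: [-0.706, 0.031, 0.706, 0.031]
force: [-0.5, -0.3, -0.1]
grip_width: 0.0207
```

```bash
python3 - <<'E'
import st
from h import *
p,d=imaging.camera("side");p=p[:,:,::-1].copy();cv2.imwrite("pics/s8c.png",cv2.resize(p[180:240,190:280],None,fx=8,fy=8,interpolation=cv2.INTER_CUBIC))
E
```

```text
t 8.75 tcp [0.5787 0.0245 0.1273] yaw_y -94.99 x [-0.  0. -1.] F [-0.54 -0.27 -0.1 ] w 0.0207 j [-0.17  0.24  1.66 -0.    1.23  1.49]
```

View pics/s8c.png

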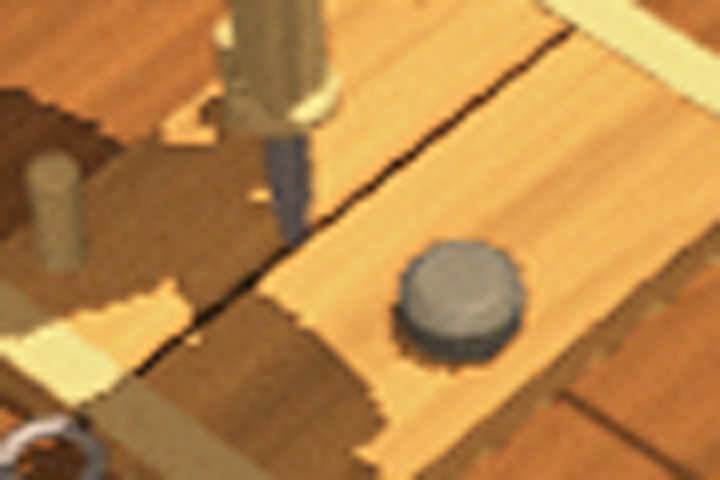

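The tip at (293,243) in the crop is on the seam. I'll continue the stroke.

Request:
{"op": "send_rows", "data": {
  "deltas": [
    [[0,0,-4,0,0,0,0],[0,-0.1,-4,0,0,0,0],[0,0,-4,0,0,0,0],[0,-0.1,-4,0,0,0,0],[0,0,-4,0,0,0,0],[0,0,-4,0,0,0,0],[0,-0.1,-4,0,0,0,0],[0,-0.1,-4,0,0,0,0]]
  ]
}}

```text
time: 9.6
tcp_pos: [0.5783, -0.0076, 0.1273]
eef_rot: [-0.706, 0.031, 0.706, 0.031]
force: [-0.1, -0.0, -0.7]
grip_width: 0.021
```

Request:
{"op": "send_rows", "data": {
  "deltas": [
    [[0,0,-4,0,0,0,0],[0,-0.1,-4,0,0,0,0],[0,0,-4,0,0,0,0],[0,-0.1,-4,0,0,0,0],[0,0,-4,0,0,0,0],[0,0,-4,0,0,0,0],[0,-0.1,-4,0,0,0,0],[0,-0.1,-4,0,0,0,0]]
  ]
}}

```text
time: 10.4
tcp_pos: [0.5779, -0.0396, 0.1273]
eef_rot: [0.706, -0.031, -0.706, -0.031]
force: [0.3, -0.3, -0.5]
grip_width: 0.0206
```

Request:
{"op": "send_rows", "data": {
  "deltas": [
    [[0,0,-4,0,0,0,0],[0,-0.1,-4,0,0,0,0],[0,0,-4,0,0,0,0],[0,-0.1,-4,0,0,0,0],[0,0,-4,0,0,0,0],[0,0,-4,0,0,0,0],[0,-0.1,-4,0,0,0,0],[0,-0.1,-4,0,0,0,0]]
  ]
}}

```text
time: 11.2
tcp_pos: [0.5775, -0.0715, 0.1273]
eef_rot: [-0.706, 0.031, 0.706, 0.031]
force: [0.7, 0.0, -0.8]
grip_width: 0.0209
```

Request:
{"op": "send_rows", "data": {
  "deltas": [
    [[0,0,-4,0,0,0,0],[0,0,-4,0,0,0,0],[0,0,-4,0,0,0,0],[0,0,-4,0,0,0,0],[0,0,-4,0,0,0,0],[0,0,-4,0,0,0,0],[0,0,-2,0,0,0,0],[0,0,0,0,0,0,0]]
  ]
}}

```text
time: 12.0
tcp_pos: [0.5776, -0.0975, 0.1273]
eef_rot: [0.706, -0.031, -0.706, -0.031]
force: [-0.4, -0.6, -0.4]
grip_width: 0.0212
```

```bash
python3 - <<'E'
import st
from h import *
p,d=imaging.camera("side");p=p[:,:,::-1].copy();cv2.imwrite("pics/s9c.png",cv2.resize(p[150:240,190:310],None,fx=6,fy=6,interpolation=cv2.INTER_CUBIC))
E
```

```text
t 12.0 tcp [ 0.5776 -0.0975  0.1273] yaw_y -95.02 x [ 0. -0. -1.] F [-0.4  -0.61 -0.36] w 0.0212 j [-0.37  0.26  1.65 -0.    1.24  1.28]
```

View pics/s9c.png

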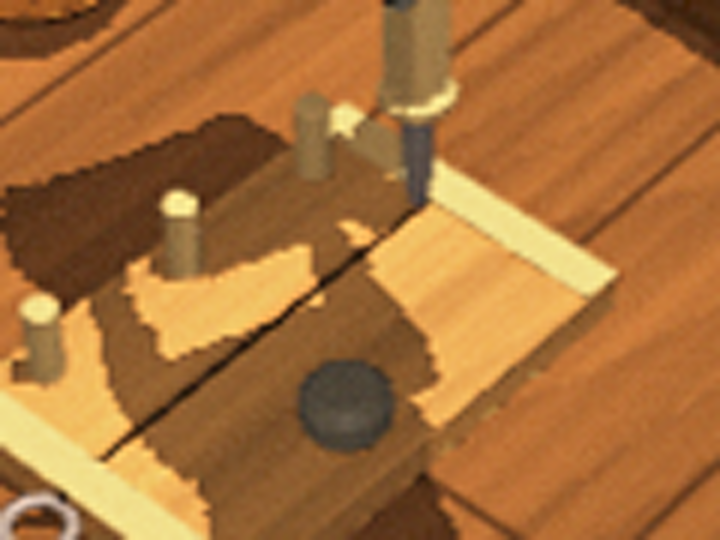

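Request:
{"op": "send_rows", "data": {
  "deltas": [
    [[0,0,-3,0,0,0,0],[0,0,0,0,0,0,0],[0,0,0,8,0,0,0],[0,0,0,20,0,0,0],[0,0,0,20,0,0,0],[0,0,0,20,0,0,0],[0,0,0,20,0,0,0],[0,0,0,20,0,0,0]]
  ]
}}

```text
time: 12.85
tcp_pos: [0.5776, -0.1001, 0.2369]
eef_rot: [0.707, -0.031, -0.706, -0.031]
force: [-0.0, 0.3, -0.9]
grip_width: 0.0205
```

Request:
{"op": "send_rows", "data": {
  "deltas": [
    [[0,-4,15,0,0,0,0],[0,-4,25,0,0,0,0],[0,-4,25,0,0,0,0],[0,-4,25,0,0,0,0],[0,-4,25,0,0,0,0],[0,-4,25,0,0,0,0],[0,-4,25,0,0,0,0],[0,-4,25,0,0,0,0]]
  ]
}}

```text
time: 13.65
tcp_pos: [0.5442, 0.0919, 0.2343]
eef_rot: [-0.706, 0.03, 0.707, 0.031]
force: [-1.4, 0.9, -0.8]
grip_width: 0.0206
```

Request:
{"op": "send_rows", "data": {
  "deltas": [
    [[0,-4,25,0,0.003,0.0326,0],[0,-4,25,0,0.003,0.0326,0],[0,-4,25,0,0.003,0.0326,0],[0,-4,25,0,0.003,0.0326,0],[0,-5,25,0,0.003,0.0326,0],[0,-5,25,0,0.003,0.0326,0],[0,-5,25,0,0.003,0.0326,0],[0,-5,26,0,0.003,0.0326,0]]
  ]
}}

```text
time: 14.45
tcp_pos: [0.508, 0.2925, 0.2344]
eef_rot: [-0.607, 0.026, 0.793, 0.035]
force: [-0.2, 0.4, -1.0]
grip_width: 0.0207
```

Request:
{"op": "send_rows", "data": {
  "deltas": [
    [[0,0,0,0,0,0,0],[0,0,0,0,0,0,0]]
  ]
}}

```text
time: 14.65
tcp_pos: [0.5086, 0.2912, 0.2343]
eef_rot: [-0.608, 0.026, 0.793, 0.034]
force: [0.4, 0.0, -0.9]
grip_width: 0.0207
```

```bash
python3 - <<'E'
import st
from h import *
for n in ("wrist","side","top"):
    p,d=imaging.camera(n);cv2.imwrite(f"pics/{n}10.png",p[:,:,::-1]);np.save(f"pics/{n}10d.npy",d)
s=readout.read_state(); m=st.m; tip=s["tcp_pos"]+.102*m[:,0]; print("tip",tip.round(4),"side px",w2pix("side",tip))
E
```

```text
t 14.65 tcp [0.5086 0.2912 0.2343] yaw_y -94.92 x [-0.259  0.022 -0.966] F [ 0.35  0.02 -0.94] w 0.0207 j [0.26 0.36 1.32 0.09 1.7  1.92]
tip [0.4829 0.2924 0.1367] side px [164.23407339 270.42982593]
```

View pics/side10.png

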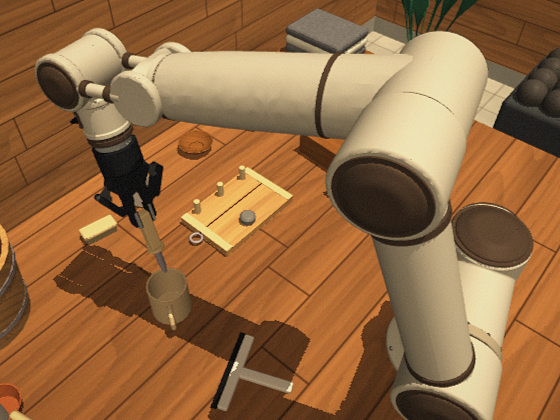

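View pics/wrist10.png

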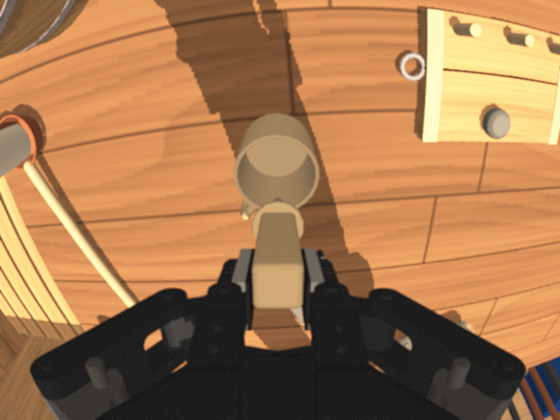

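```bash
python3 - <<'E'
from h import *
print(w2pix("side",[.4873,.2927,.09]))
for u,v in [(236,178),(319,178),(276,141),(277,209)]: print(wpix(u,v,.09).round(4))
p=cv2.imread("pics/side10.png");cv2.imwrite("pics/s10c.png",cv2.resize(p[190:340,110:230],None,fx=4,fy=4,interpolation=cv2.INTER_CUBIC))
p=cv2.imread("pics/side0.png");cv2.imwrite("pics/s0c.png",cv2.resize(p[250:340,120:220],None,fx=6,fy=6,interpolation=cv2.INTER_CUBIC))
E
```

```text
[165.80941198 282.68519552]
[0.4904 0.3325 0.09  ]
[0.4834 0.2518 0.09  ]
[0.5245 0.2903 0.09  ]
[0.4521 0.2958 0.09  ]
```

View pics/s10c.png

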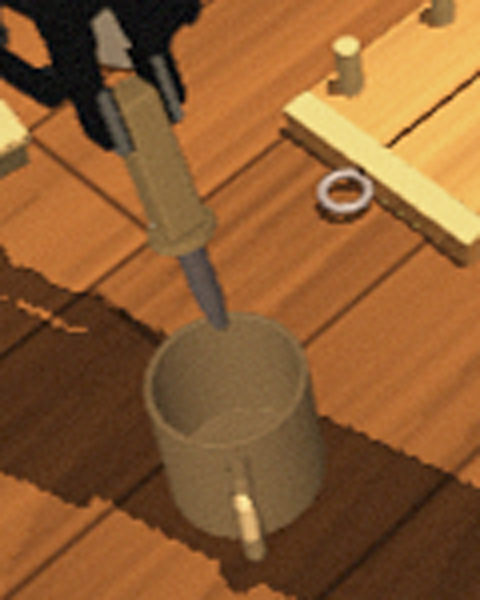

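View pics/s0c.png

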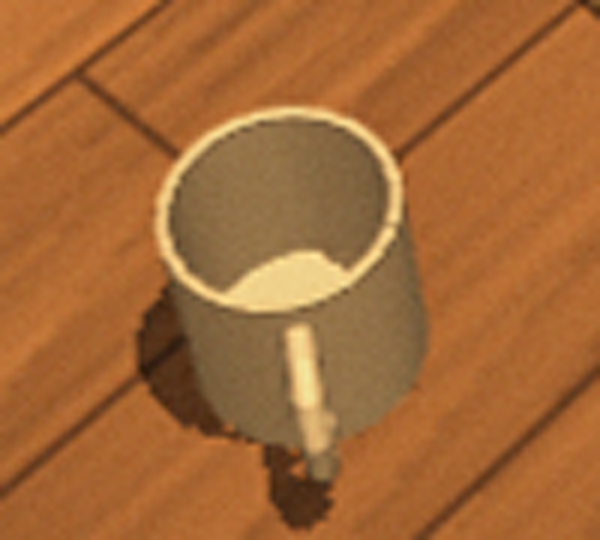

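Request:
{"op": "send_rows", "data": {
  "deltas": [
    [[0,0,0,-10,0,0,0],[0,0,0,-12,0,0,0],[0,0,0,-12,0,0,0],[0,0,0,-12,0,0,0],[0,0,0,-12,0,0,0],[0,0,0,-12,0,0,0],[0,0,0,-8,0,0,0],[0,0,0,0,0,0,0]]
  ]
}}

```text
time: 15.6
tcp_pos: [0.5086, 0.2906, 0.1556]
eef_rot: [-0.607, 0.026, 0.793, 0.035]
force: [0.3, 0.1, -0.1]
grip_width: 0.021
```

```bash
python3 - <<'E'
import st
from h import *
p,d=imaging.camera("side");p=p[:,:,::-1].copy();cv2.imwrite("pics/s11c.png",cv2.resize(p[190:340,110:230],None,fx=4,fy=4,interpolation=cv2.INTER_CUBIC))
p,d=imaging.camera("wrist");cv2.imwrite("pics/w11.png",p[:,:,::-1])
E
```

```text
t 15.6 tcp [0.5086 0.2906 0.1556] yaw_y -95.0 x [-0.26   0.023 -0.965] F [ 0.29  0.08 -0.12] w 0.021 j [0.26 0.42 1.41 0.09 1.56 1.91]
```

View pics/s11c.png

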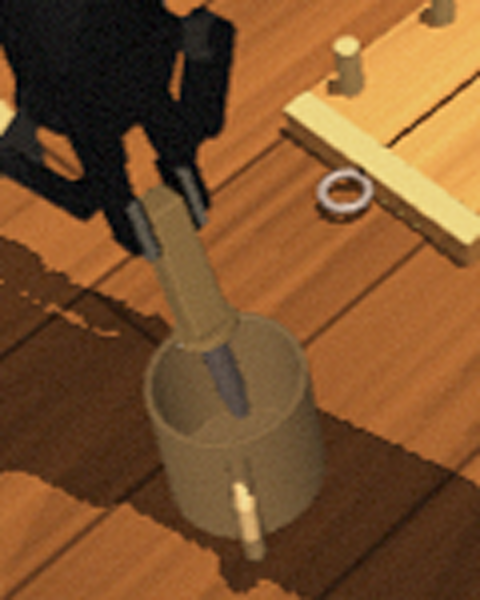

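View pics/w11.png

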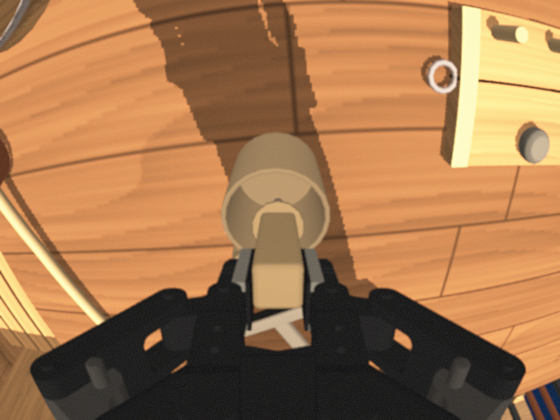

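Request:
{"op": "send_rows", "data": {
  "deltas": [
    [[0,0,0,-10,0,0,0],[0,0,0,-10,0,0,0],[0,0,0,-10,0,0,0],[0,0,0,-8,0,0,0],[0,0,0,-5,0,0,0],[0,0,0,-3,0,0,0],[0,0,0,0,0,0,0],[0,0,0,0,0,0,0]]
  ]
}}

```text
time: 16.5
tcp_pos: [0.5098, 0.2909, 0.1116]
eef_rot: [-0.608, 0.026, 0.792, 0.035]
force: [0.7, -0.2, -0.8]
grip_width: 0.021
```

```bash
python3 - <<'E'
import st
from h import *
p,d=imaging.camera("side");p=p[:,:,::-1].copy();cv2.imwrite("pics/s12c.png",cv2.resize(p[190:340,110:230],None,fx=4,fy=4,interpolation=cv2.INTER_CUBIC))
E
```

```text
t 16.5 tcp [0.5098 0.2909 0.1116] yaw_y -95.0 x [-0.257  0.024 -0.966] F [ 0.67 -0.17 -0.79] w 0.021 j [0.26 0.46 1.44 0.09 1.49 1.9 ]
```

View pics/s12c.png

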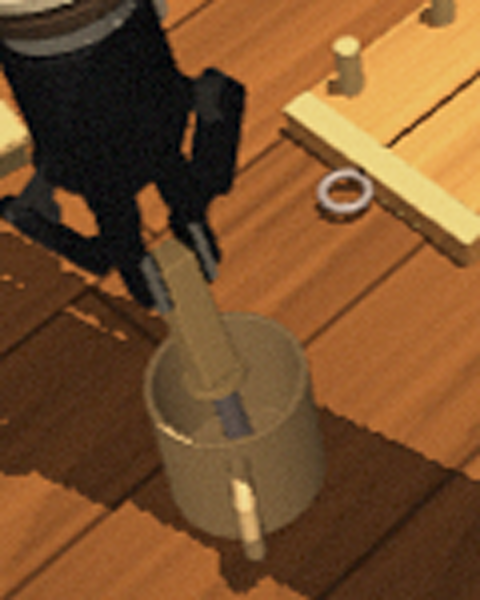

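Request:
{"op": "send_rows", "data": {
  "deltas": [
    [[0,0,0,-2,0,0,0],[0,0,0,-2,0,0,0],[0,0,0,0,0,0,0],[0.3,0,0,0,0,0,0],[0.4,0,0,0,0,0,0],[0.5,0,0,0,0,0,0],[0.6,0,0,0,0,0,0],[0.6,0,0,0,0,0,0]]
  ]
}}

```text
time: 17.35
tcp_pos: [0.5096, 0.2908, 0.1074]
eef_rot: [-0.608, 0.026, 0.793, 0.035]
force: [-0.2, -0.7, 0.0]
grip_width: 0.051
```

Request:
{"op": "send_rows", "data": {
  "deltas": [
    [[0.7,0,0,0,0,0,0],[0.7,0,0,0,0,0,0],[0.7,0,0,0,0,0,0]]
  ]
}}

```text
time: 17.65
tcp_pos: [0.5096, 0.2908, 0.1073]
eef_rot: [-0.608, 0.026, 0.793, 0.035]
force: [-0.8, -1.1, 0.1]
grip_width: 0.0597
```

```bash
python3 - <<'E'
import st
from h import *
p,d=imaging.camera("side");p=p[:,:,::-1].copy();cv2.imwrite("pics/s13c.png",cv2.resize(p[190:340,110:230],None,fx=4,fy=4,interpolation=cv2.INTER_CUBIC))
p,d=imaging.camera("wrist");cv2.imwrite("pics/w13.png",p[:,:,::-1])
E
```

```text
t 17.65 tcp [0.5096 0.2908 0.1073] yaw_y -95.01 x [-0.258  0.024 -0.966] F [-0.75 -1.13  0.12] w 0.0597 j [0.26 0.47 1.44 0.09 1.48 1.9 ]
```

View pics/s13c.png

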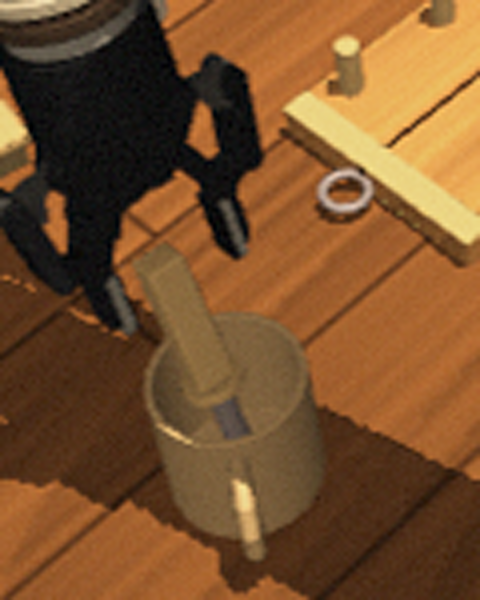

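View pics/w13.png

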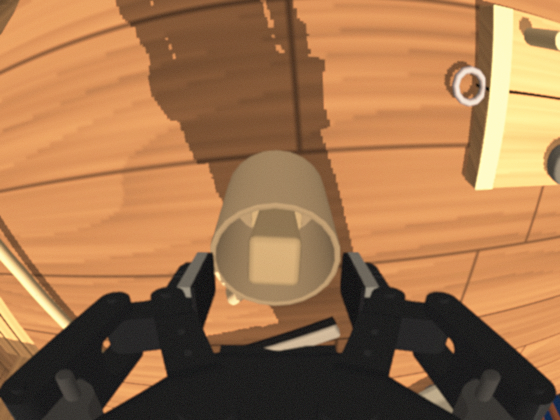

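Request:
{"op": "send_rows", "data": {
  "deltas": [
    [[0.8,2,0,6,0,0,0],[0.8,3,0,12,0,0,0],[0.8,4,-1,16,0,0,0],[0.8,5,0,20,0,0,0],[0.8,5,-1,20,0,0,0],[0.8,5,0,20,0,0,0],[0.8,5,-1,20,0,0,0],[0.8,5,0,20,0,0,0]]
  ]
}}

```text
time: 18.55
tcp_pos: [0.5442, 0.2877, 0.2435]
eef_rot: [-0.609, 0.026, 0.792, 0.035]
force: [0.5, 1.0, -0.1]
grip_width: 0.0682
```

Request:
{"op": "send_rows", "data": {
  "deltas": [
    [[0.8,0,0,10,0,0,0],[0.8,0,0,0,0,0,0],[0.8,0,0,0,0,0,0],[0.8,0,0,0,0,0,0],[0.8,0,0,0,0,0,0]]
  ]
}}

```text
time: 19.05
tcp_pos: [0.5429, 0.2877, 0.2501]
eef_rot: [-0.607, 0.026, 0.793, 0.035]
force: [-0.1, -0.1, -0.4]
grip_width: 0.0684
```

```bash
python3 - <<'E'
import st
from h import *
p,d=imaging.camera("side");cv2.imwrite("pics/s14.png",p[:,:,::-1])
p,d=imaging.camera("wrist");cv2.imwrite("pics/w14.png",p[:,:,::-1])
p,d=imaging.camera("top");cv2.imwrite("pics/t14.png",p[:,:,::-1])
E
```

```text
t 19.05 tcp [0.5429 0.2877 0.2501] yaw_y -95.0 x [-0.26   0.023 -0.965] F [-0.08 -0.07 -0.43] w 0.0684 j [0.24 0.43 1.2  0.09 1.76 1.91]
```

View pics/s14.png

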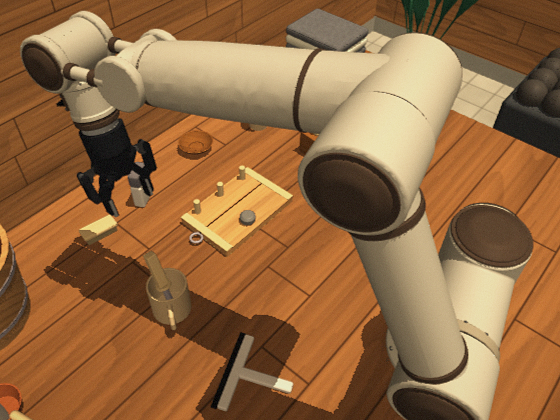

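View pics/w14.png

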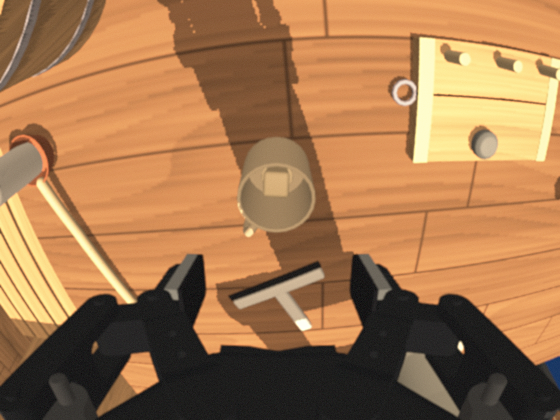

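View pics/t14.png

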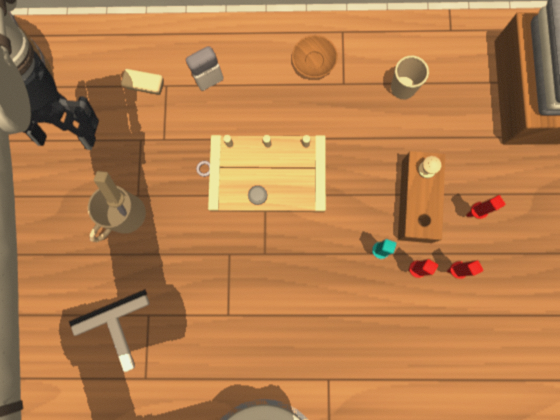

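Scraper is leaning in the upright mug at (108,200), the peg is still in its hole at (431,166), and the arm is clear.

```bash
python3 -c "
from h import *
print(env.hand_in())"
```

```text
the job is handed in; nothing more can be done
None
```

I did the whole job in about 19 s and handed it in; no verdict was reported.

- **Stand:** I took the pale square-handled scraper from the stand. The spare peg is still in its hole in the last top picture.
- **Seam:** I guided the tip along the seam from the ring end to the far end at about 4 cm/s. I estimate it ran about 3–4 mm above the wood. Force readings stayed around 1 N or less throughout. Side pictures at the start, about a third of the way along and at the far end showed the tip on the seam.
- **Mug:** I lowered the scraper tip-down into the mug with the handle, tilted 15°, and let it go. The last pictures show it leaning inside, the mug upright in its place, and the gripper clear of everything.

**Disagreements:** The cameras differed by up to about 4 mm, for example on the scraper's x position before the grasp. That is within the task's tolerances. I checked that the scraper was at rest by eye only, by comparing pictures.

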